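Set up the dough roller: guide bar against the rail, roller gap two turns off the stop

ROBOT

A 6-joint arm with a two-finger parallel gripper is mounted at the origin on the work surface. World frame = base frame: x ahead of the robot, y to its left, z up, the work surface at z = 0. Lengths are in mm, angles in rad, forces in N, time in s.
With the tool pointing down it reaches from about 350 to 775 mm from the base axis. Payload 5.5 kg.
Tool frame: the origin (TCP) lies on the centre line of the jaws, within the pads' length; the fingertips stand 8 mm ahead of it and the grasp point (between the pads) lies 11 mm behind it; z points along the fingers, y is the line along which they close (so a half turn about z gives the same grasp; the last joint's range is limited). The gripper opens to 85 mm and grips with 20 to 120 N. Pads are 22 mm wide; open, the fingers measure 114 mm over their backs; the gripper's body (76 mm by 85 mm) begins 54 mm behind the grasp point. The pads swing forward as they close: fully open they stand 13 mm farther back than shut.
Start: joints at [1.095, 0.313, 0.046, 1.304, 0, 1.431], TCP at [189.502, 542.918, 239.323] pointing down, gripper open.
Joint ranges: [-2.76, 2.76], [-0.86, 1.69], [-1.03, 1.26], [-2.2, 2.34], [-1.47, 1.5], [-3.14, 3.14]. Speed limits (rad/s): [2.57, 2.57, 3.14, 3.14, 3.14, 3.14].

INTERFACE

Orientations are given as a unit quaternion [w, x, y, z].
In Python, from station import bot gives the robot as it stands.
- The arm moves only by the shell command python3 -m pendant 'ROWS' [FORCE]. ROWS is JSON, a list of rows, each a list of 3 entries, a list of its own where there are three numbers: the shift along the tool's x, y, z in m, then the turn, a rotation vector about the tool's x, y, z in degrees, then the finger opening in m, from 0 to 0.0854. A call has 1 to 10 rows; each row shifts and turns the commanded pose from where the row before left it, along the tool's axes as they then stand; what a row does not reach is not made up. A row lasts 1/12 s, in which the tool goes at most 41.7 mm and 7.16 degrees, less where a joint would pass 70% of its speed; a pose out of reach is approached as far as the arm can. A call is refused whole if a number of a shift passes 0.0417 or a number of a turn 7.16, either way. A call with a gripper value outside its range is refused whole. The fingers move at their own pace and stop on an object; FORCE is the grip in N (left out, the last holds). Time passes only in rows, so rows that do not move let the fingers close. It gives the time, the measured TCP pose, the force, the opening and the grip force at its end, in the units of the state.
- bot.read_state(): the state, without advancing time (a new reading comes with each control period).
- bot.grab_frame(name): name is "scene" or "top" or "wrist"; returns a dict with "pixels" (384x512x3 uint8, red, green, blue), "z_map" (384x512 float32, mm along the optical axis (not along the pixel's ray), 0 where there is no reading), "fx", "fy", "cx", "cy" (pixels), "origin" and "attitude" of the camera in the world; the wrist camera has in their place "tool_from_camera" (4x4, takes a point from camera to tool coordinates, whose origin is the TCP and whose axes are the flange's). Camera axes: x right, y up, looking along -z (the intrinsics and any distortion apply to the point x, -y, -z); pixel columns grow to the right and rows downward; lengths in mm; the calibration is good to about 2 mm. The wrist camera is an equidistant fisheye: a pixel r from the principal point sees the ray r / f radians off the axis. A picture is of the moment at which its call begins: read the wrist's pose just before it.
- bot.hand_in(): hands the job in; it is judged then, once.
The state is a dict: "clock": time; "joints": joint angles; "qd": joint speeds; "joint_efforts": joint torques, N m; "tcp_pos": TCP position; "tcp_rot": TCP orientation; "force": force on the tool from outside, world axes, zero at the start; "ft_torque": the same for the moment, N m; "opening": finger opening in mm; "gripper_force": force on a finger pad.
Only numpy, scipy, OpenCV 4.12 (cv2) and the standard library are available. Lean on these libraries where they do the work, as an engineer would, in place of code of your own. Each camera call takes 0.05 s, during which the arm holds its last target. There are 200 camera calls.

TASK

Set up the dough roller: first lay the loose steel guide bar on the feed tray, standing on its narrow long face as it does now, flush along its length against the tray's raised rail, and let go of it. Then crank the handwheel clockwise (seen from above) until it is closed against its stop, and back it off exactly two full turns counter-clockwise. Finish still gripping the wheel's black crank handle there, with the bar still flush, and leave the jar, can and pepper mill where they stand.

Things in the scene. Friction and masses are not known exactly. Their poses are not given: they have to be found in the camera images.
- roller: Dough roller fixed to the counter. Origin on the counter under the handwheel's vertical axis, z up. Housing 200 x 130 mm (x, y) round the origin, 138 mm tall. Wooden feed tray on its -y side: x -90 to 60, y -290 to -60 mm, flat top at z 55 mm. A straight rail stands along the tray's +x edge, parallel to y, 10 mm wide, top at z 63 mm (8 over the tray); inner face, looking to -x, at x 50 mm.
- rail_mid (a point): Foot of the rail's inner face, on the tray's top, 180 mm to -y of the wheel axis; axes parallel to the roller's (y along the rail, -x from it over the tray). A bar standing flush has its origin 10 mm to -x of here and its x axis along this y. Tray and rail reach 110 mm from here to -y, and about 115 mm to +y, up to the housing.
- guide_bar: Loose straight steel bar, 160 x 20 x 28 mm (x, y, z), about 0.3 kg, on the counter, standing on a 160 x 20 mm face. Origin at the centre of its underside; x along its length, z up. Gripped across its 20 mm width by its upper half, the fingers clear the rail.
- wheel_axis (a point): Point on the handwheel's vertical axis, 180 mm above the counter, 2 mm over the rim. The aluminium wheel measures 122 mm over its rim (12 mm thick, top at z 178 mm); hub and spokes stand no higher.
- wheel (a joint): Handwheel angle, rad: 0 is closed against its stop; it grows counter-clockwise seen from above (opening), a turn is 6.283, two turns 12.566; goes on to 19. Light friction (2 to 3 N at the handle); stays where it is left. Starts less than one turn open. At 0 the crank handle lies in the roller's +x direction from the wheel axis.
- handle: The wheel's crank handle: upright black round grip, 20 mm in diameter, 46 mm tall, on the rim 55 mm from the wheel axis, carried round by it. It spins freely on its own pin, so the gripper need not turn as it goes round. Origin at the centre of its lower end, 181 mm above the counter; top at 227 mm.
- pickle_jar: Bystander: closed glass jar with black lid, 72 mm in diameter, 125 mm tall; origin at the centre of its underside.
- fish_can: Bystander: low food can, 84 mm in diameter, 50 mm tall; origin at the centre of its underside.
- pepper_mill: Bystander: steel pepper mill, 56 mm in diameter, 190 mm tall; origin at the centre of its underside.
Not all that is in view belongs to the job. There is more than one size of the guide_bar; the job needs the smallest.

How it is judged:
By the outcome, as a careful person would: the job done as asked, in the order asked, and still so for the second after the job is handed in, while the arm keeps its last pose, push and grip.
It also fails if it takes over 72 s, if anything falls off the work surface, if the arm or the gripper's body presses on something with over 40 N, if the wrist force passes 120 N, or if a joint passes its speed limit or range.

## Working session

There is one attempt and no reset: what is moved stays moved. The work goes in short steps, Python scripts to look and compute and a shell command to move; the robot and the scene stay as the last step left them, time stands still between calls to the robot, and variables do not carry over. Pictures are saved under pics/ and viewed, at most 10 in all, crops included, and the job is handed in when it is done.

```bash
mkdir -p pics; ls; python3 - <<'E'
from station import bot
import cv2,numpy as np
for n in ["scene","top"]:
    f=bot.grab_frame(n)
    np.savez(f"{n}0.npz",**{k:np.array(v) for k,v in f.items()})
    cv2.imwrite(f"pics/{n}0.png",f["pixels"][:,:,::-1])
    print(n,f["fx"],f["fy"],f["cx"],f["cy"],f["origin"],f["attitude"],[k for k in f])
s=bot.read_state(); print(s)
E
```

```text
pics
scene 371.3510435169817 371.3510435169817 258.81874292788154 188.76261176778303 [1201.20977399   -3.81863586 1195.75065316] [0.69232449 0.20930192 0.20644018 0.65898556] ['pixels', 'z_map', 'fx', 'fy', 'cx', 'cy', 'origin', 'attitude']
top 448.7944296808141 448.7944296808141 256.6936194805047 185.7561978827162 [ 152.95621552   24.6480182  1675.45353663] [-0.70106366 -0.07444946  0.07208717  0.7055285 ] ['pixels', 'z_map', 'fx', 'fy', 'cx', 'cy', 'origin', 'attitude']
{'clock': 0.1, 'joints': array([1.09538993e+00, 3.13902195e-01, 4.50838052e-02, 1.30361435e+00,
       1.01571872e-05, 1.43121416e+00]), 'qd': array([ 0.00118777, -0.00130702,  0.0025886 , -0.00044051,  0.00121085,
        0.00040621]), 'joint_efforts': array([ 3.42694439e-03, -4.81725097e+01,  2.99243402e+01,  1.27309104e-02,
       -1.16973088e-04,  8.35491932e-06]), 'tcp_pos': array([189.27737517, 542.47512936, 238.5075956 ]), 'tcp_rot': array([-2.52487410e-04,  1.67124142e-01,  9.85935521e-01, -7.78289217e-04]), 'force': array([-0.55747511, -0.51442591, -0.58077557]), 'ft_torque': array([-0.00377134,  0.07379394, -0.03228267]), 'gripper_force': 0.0, 'opening': 85.49795237555452}
```

View pics/top0.png

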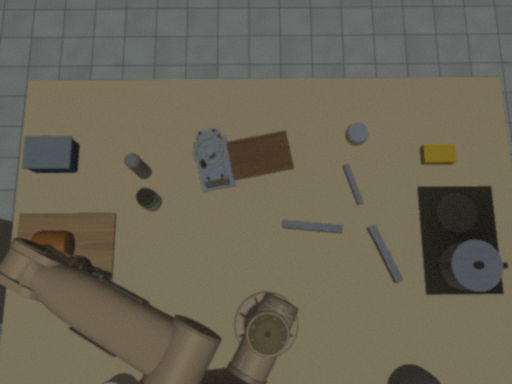

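View pics/scene0.png

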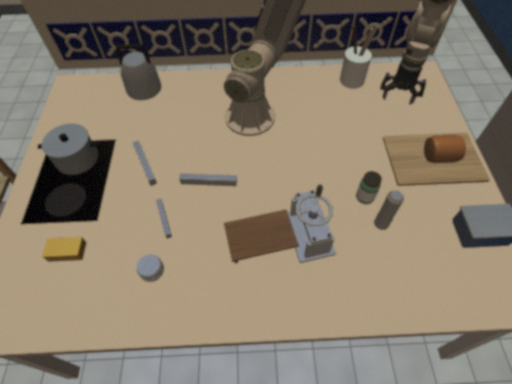

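```bash
cat > h.py <<'E'
import numpy as np,cv2
from scipy.spatial.transform import Rotation as R
def cam(f):
    q=np.array(f["attitude"]);return R.from_quat(q[[1,2,3,0]]).as_matrix(),np.array(f["origin"])
def ray(f,u,v,z):
    M,o=cam(f);d=np.stack([(np.asarray(u)-f["cx"])/f["fx"],-(np.asarray(v)-f["cy"])/f["fy"],-np.ones(np.shape(u))],-1)@M.T
    return o+d*((z-o[2])/d[...,2])[...,None]
def proj(f,p):
    M,o=cam(f);c=(np.asarray(p)-o)@M;return np.stack([f["cx"]-f["fx"]*c[...,0]/c[...,2],f["cy"]+f["fy"]*c[...,1]/c[...,2]],-1)
def cloud(f):
    M,o=cam(f);v,u=np.mgrid[:384,:512];z=f["z_map"]
    return o+np.stack([(u-f["cx"])/f["fx"]*z,-(v-f["cy"])/f["fy"]*z,-z],-1)@M.T
E
python3 - <<'E'
from h import *
F={n:dict(np.load(n+"0.npz")) for n in["top","scene"]}
t=F["top"];P=cloud(t);h=P[...,2]
print("table z",np.median(h[100:300,20:480]))
for n,f in F.items():
    P=cloud(f);h=P[...,2]
    for lo,hi in [(14,45),(40,75),(100,240)]:
        m=((h>lo)&(h<hi)&(P[...,0]>250)&(P[...,0]<800)&(P[...,1]<420)).astype(np.uint8)
        k,l,s,c=cv2.connectedComponentsWithStats(m)
        for i in range(1,k):
            if s[i,4]>40:
                p=P[l==i];r=cv2.minAreaRect(p[:,:2].astype(np.float32))
                print(n,lo,hi,s[i],c[i].round(1),"med z",np.median(p[:,2]).round(1),[np.round(x,1) for x in r])
a=cv2.resize(F["top"]["pixels"][110:290,190:420],None,fx=3,fy=3,interpolation=cv2.INTER_CUBIC)
b=cv2.resize(F["scene"]["pixels"][175:275,215:345],None,fx=5,fy=5,interpolation=cv2.INTER_CUBIC)
g=cv2.resize(F["top"]["pixels"][120:200,185:300],None,fx=6,fy=6,interpolation=cv2.INTER_CUBIC)
cv2.imwrite("pics/a.png",a[:,:,::-1]);
c=np.zeros((500+480,700,3),np.uint8);c[:500,:650]=b;c[500:,:690]=g
cv2.imwrite("pics/b.png",cv2.resize(c,None,fx=.61,fy=.61)[:,:,::-1])
E
```

```text
table z 1.358177272221269
top 14 45 [345 128  22  18 101] [353.1 138.8] med z 35.4 [array([ 685.2, -343.1]), array([83.5, 43.3]), np.float64(58.5)]
top 14 45 [420 144  36  20 396] [437.  154.1] med z 40.9 [array([ 619.5, -659.2]), array([124.2,  71.5]), np.float64(89.8)]
top 14 45 [223 150   7  19  53] [226.1 161.1] med z 17.7 [array([607.8, 145.7]), array([23.1, 70.7]), np.float64(89.6)]
top 14 45 [197 163   8  21  57] [200.6 172.7] med z 17.4 [array([555.4, 239.9]), array([78.7, 19.3]), np.float64(13.4)]
top 14 45 [343 163  20  42 258] [352.6 183.4] med z 27.6 [array([ 507.4, -331.9]), array([159.9,  22.7]), np.float64(17.7)]
top 14 45 [201 167  35  24 151] [221.4 182.1] med z 19.0 [array([523.2, 180.1]), array([ 68.6, 125.6]), np.float64(16.9)]
top 14 45 [282 219  61  14 484] [312.1 225.8] med z 38.2 [array([ 348.4, -172.9]), array([220.4,  29. ]), np.float64(84.2)]
top 14 45 [367 224  22  29 263] [377.5 238.9] med z 37.1 [array([ 297.6, -411.9]), array([112.7,  30.8]), np.float64(23.8)]
top 40 75 [346 122  22  21 331] [357.4 131.9] med z 49.5 [array([ 702.9, -353.4]), array([79.6
[... 2571 characters left out ...]
 45.6 [array([ 620.3, -661.7]), array([124. ,  71.5]), np.float64(89.3)]
scene 40 75 [304 246  28  10 115] [317.3 250. ] med z 59.1 [array([684.9, 205.3]), array([12.9, 88.8]), np.float64(2.6)]
scene 40 75 [136 254  25  24 442] [148.1 265.2] med z 50.2 [array([ 704.5, -357.1]), array([77.2, 75.7]), np.float64(18.7)]
scene 100 240 [ 43 148  39  12 316] [ 62.1 153.4] med z 120.9 [array([ 269.6, -721.6]), array([ 38.5, 136.9]), np.float64(0.3)]
scene 100 240 [362 171  12  18 145] [367.3 180.3] med z 123.1 [array([448.8, 404.6]), array([59.9, 29.1]), np.float64(0.6)]
scene 100 240 [ 291  184   43   64 1500] [313.5 215.9] med z 140.5 [array([594.5, 189.1]), array([188.5, 118.7]), np.float64(8.6)]
```

View pics/a.png

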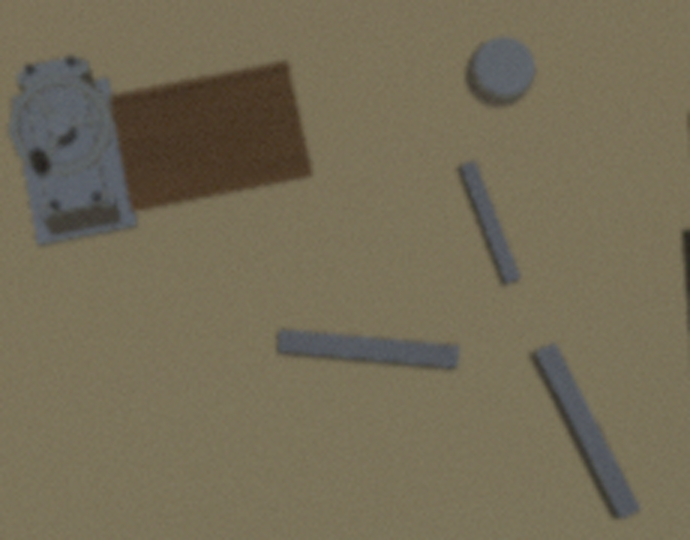

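View pics/b.png

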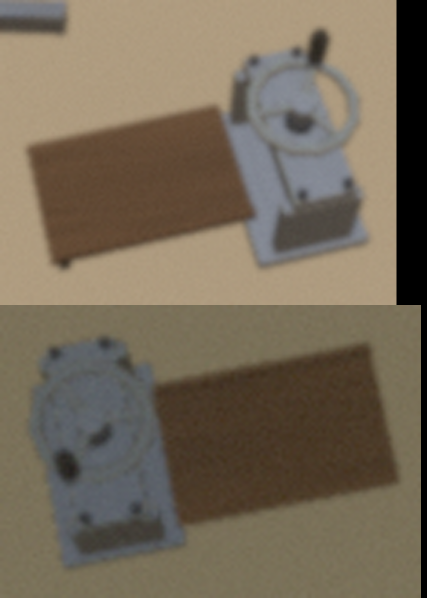

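The small bar is the one at top px (353,184), 160 mm long. The other two, at (312,226) and (385,254), are about 220 mm long, and the enlarged crop confirms this one is clearly the shortest and narrowest. The tray with its rail is at top px (260,155), the wheel at about (203,147) and the black handle at about (196,160).

```bash
cat >> h.py <<'E'
def yaw(s):
    q=s["tcp_rot"];M=R.from_quat(np.array(q)[[1,2,3,0]]).as_matrix();return np.degrees(np.arctan2(M[1,1],M[0,1])),M
def plan(s,target,n=None,th=None):
    """shift in tool axes (m) from the measured pose"""
    y,M=yaw(s); v=(np.asarray(target)-s["tcp_pos"]); d=M.T@v/1000
    n=n or int(np.ceil(np.abs(d).max()/.038)); print("yaw",y.round(2),"total",d.round(4),"n",n,"row",(d/n).round(4), "turnz" , None if th is None else round(y-th,2))
E
python3 - <<'E'
from h import *
from scipy.optimize import least_squares
from station import bot
for n in["top","scene"]:
    f=dict(np.load(n+"0.npz"));P=cloud(f);h=P[...,2];near=np.hypot(P[...,0]-594,P[...,1]-191)<95
    m=near&(h>165)&(h<186);p=P[m]
    r=least_squares(lambda q:np.hypot(p[:,0]-q[0],p[:,1]-q[1])-56,[594,191],loss="soft_l1").x
    m=near&(h>205);q=P[m];print(n,len(p),"wheel",r.round(1),"handle",q.mean(0).round(1),len(q))
    # tray by colour
    hsv=cv2.cvtColor(f["pixels"],cv2.COLOR_RGB2HSV);px=f["pixels"].astype(int)
    t=(h>49)&(h<70)&(np.hypot(P[...,0]-613,P[...,1]-17)<160);
    pr=P[t];a=np.radians(11);X=np.array([np.cos(a),np.sin(a)])
    for lim in[(640,720)]:
        lx=(pr[:,:2]-[594,191])@X; print([ (k,round(float(np.median(pr[(lx>k)&(lx<=k+6),2])),1)) for k in range(-96,72,6) if ((lx>k)&(lx<=k+6)).sum()>5])
    b=((t)&(P[...,1]<110)).astype(np.uint8);c=max(cv2.findContours(b,0,1)[0],key=cv2.contourArea)[:,0]
    e=cv2.minAreaRect(ray(f,c[:,0],c[:,1],np.full(len(c),56.))[:,:2].astype(np.float32));print(e)
s=bot.read_state();plan(s,[450,100,260])
E
```

```text
top 433 wheel [592.2 193. ] handle [540.6 210.3 222.4] 35
[(-90, 55.1), (-84, 55.1), (-78, 55.1), (-72, 54.4), (-66, 54.4), (-60, 54.2), (-54, 55.3), (-48, 54.6), (-42, 55.0), (-36, 54.5), (-30, 54.8), (-24, 54.9), (-18, 54.4), (-12, 55.1), (-6, 55.2), (0, 55.3), (6, 55.6), (12, 55.2), (18, 54.9), (24, 55.7), (30, 55.5), (36, 55.1), (42, 55.3), (48, 58.5), (54, 62.6), (60, 59.7)]
((614.5602416992188, 14.561767578125), (152.800048828125, 222.3345947265625), 11.215593338012695)
scene 504 wheel [595.9 189. ] handle [545.8 207.4 221.6] 45
[(-96, 53.1), (-90, 55.4), (-84, 56.0), (-78, 55.9), (-72, 55.3), (-66, 55.6), (-60, 55.3), (-54, 55.7), (-48, 55.7), (-42, 55.3), (-36, 55.5), (-30, 55.7), (-24, 55.3), (-18, 55.2), (-12, 55.3), (-6, 55.7), (0, 55.6), (6, 55.6), (12, 55.9), (18, 55.5), (24, 55.3), (30, 55.6), (36, 55.3), (42, 56.0), (48, 62.9), (54, 61.1), (60, 59.8)]
((614.0619506835938, 12.194366455078125), (151.70135498046875, 223.7856903076172), 11.07992935180664)
yaw 70.76 total [-0.392  -0.3319 -0.021 ] n 11 row [-0.0356 -0.0302 -0.0019] turnz None
```

```bash
python3 -m pendant '[[[-0.0356,-0.0302,-0.0019],[0,0,0],0.085],[[-0.0356,-0.0302,-0.0019],[0,0,0],0.085],[[-0.0356,-0.0302,-0.0019],[0,0,0],0.085],[[-0.0356,-0.0302,-0.0019],[0,0,0],0.085],[[-0.0356,-0.0302,-0.0019],[0,0,0],0.085],[[-0.0356,-0.0302,-0.0019],[0,0,0],0.085],[[-0.0356,-0.0302,-0.0019],[0,0,0],0.085],[[-0.0356,-0.0302,-0.0019],[0,0,0],0.085],[[-0.0356,-0.0302,-0.0019],[0,0,0],0.085],[[-0.0356,-0.0302,-0.0019],[0,0,0],0.085]]'
python3 -m pendant '[[[-0.0356,-0.0302,-0.0019],[0,0,0],0.085],[[0,0,0],[0,0,-7],0.085],[[0,0,0],[0,0,-7],0.085],[[0,0,0],[0,0,-7],0.085],[[0,0,0],[0,0,-7],0.085],[[0,0,0],[0,0,-7],0.085],[[0,0,0],[0,0,-2],0.085]]'
python3 - <<'E'
from h import *
from station import bot
plan(bot.read_state(),[507,-333,150],th=107.8)
E
```

```text
clock: 0.93
tcp_pos: [400.8, 182.1, 256.2]
tcp_rot: [-0.0, 0.167, 0.986, 0.0]
force: [1.6, 0.9, 0.1]
opening: 84.7
gripper_force: 0.0
clock: 1.52
tcp_pos: [421.3, 147.9, 257.5]
tcp_rot: [-0.0, -0.157, 0.988, 0.0]
force: [0.2, -0.3, 0.5]
opening: 85.3
gripper_force: 0.0
yaw 108.04 total [ 0.0674 -0.4838  0.1075] n 13 row [ 0.0052 -0.0372  0.0083] turnz 0.24
```

```bash
python3 -m pendant '[[[0.0052,-0.0372,0.0083],[0,0,0],0.085],[[0.0052,-0.0372,0.0083],[0,0,0],0.085],[[0.0052,-0.0372,0.0083],[0,0,0],0.085],[[0.0052,-0.0372,0.0083],[0,0,0],0.085],[[0.0052,-0.0372,0.0083],[0,0,0],0.085],[[0.0052,-0.0372,0.0083],[0,0,0],0.085],[[0.0052,-0.0372,0.0083],[0,0,0],0.085],[[0.0052,-0.0372,0.0083],[0,0,0],0.085],[[0.0052,-0.0372,0.0083],[0,0,0],0.085],[[0.0052,-0.0372,0.0083],[0,0,0],0.085]]'
python3 -m pendant '[[[0.0052,-0.0372,0.0083],[0,0,0],0.085],[[0.0052,-0.0372,0.0083],[0,0,0],0.085],[[0.0052,-0.0372,0.0083],[0,0,0],0.085],[[0,0,0],[0,0,0],0.085],[[0,0,0],[0,0,0],0.085]]'
python3 - <<'E'
from h import *
from station import bot
s=bot.read_state();plan(s,[507,-333,22],th=107.8)
f=bot.grab_frame("wrist");print(f["fx"],f["cx"],f["cy"],np.array(f["tool_from_camera"]).round(3).tolist())
T=np.array(f["tool_from_camera"])
# bar top by z_map cloud
v,u=np.mgrid[:384,:512];z=f["z_map"];dx=u-f["cx"];dy=v-f["cy"];r=np.hypot(dx,dy)+1e-9;t=r/f["fx"]
c=np.stack([dx/r*np.tan(t)*z,-dy/r*np.tan(t)*z,-z],-1)@T[:3,:3].T+T[:3,3]
y,M=yaw(s);W=c@M.T+s["tcp_pos"]
m=(z>0)&(W[...,2]>20)&(W[...,2]<36)&(np.hypot(W[...,0]-507,W[...,1]+333)<110)
p=W[m];print(m.sum(),np.median(p[:,2]),cv2.minAreaRect(p[:,:2].astype(np.float32)))
cv2.imwrite("pics/w1.png",f["pixels"][:,:,::-1])
E
```

```text
clock: 2.35
tcp_pos: [485.2, -223.8, 174.1]
tcp_rot: [-0.0, -0.154, 0.988, 0.0]
force: [0.8, -0.2, -0.2]
opening: 85.2
gripper_force: 0.0
clock: 2.77
tcp_pos: [503.9, -334.6, 148.1]
tcp_rot: [-0.001, -0.153, 0.988, 0.001]
force: [-0.2, 1.2, 0.4]
opening: 84.7
gripper_force: 0.0
yaw 107.58 total [-0.0036  0.0003  0.1261] n 4 row [-0.0009  0.0001  0.0315] turnz -0.22
297.3186396354542 260.3043009833197 192.52294339038056 [[0.001, 0.948, 0.319, 83.181], [1.0, -0.001, -0.0, 0.993], [-0.0, 0.319, -0.948, -133.864], [0.0, 0.0, 0.0, 1.0]]
3642 27.21407965685433 ((506.2301025390625, -331.6258239746094), (159.18626403808594, 20.182443618774414), 18.225542068481445)
```

View pics/w1.png

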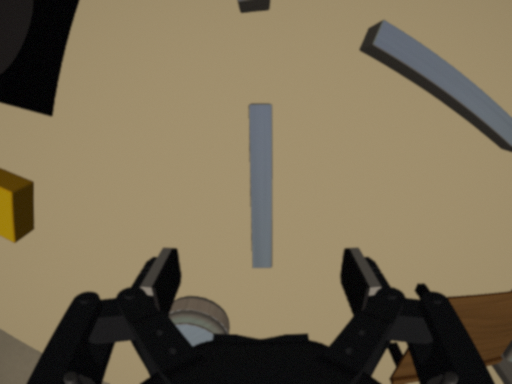

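The wrist view shows the bar centred between the open fingers, px (261,185). I'm descending onto it now.

```bash
python3 -m pendant '[[[-0.003,-0.001,0.032],[0,0,-0.6],0.085],[[0,0,0.032],[0,0,0],0.085],[[0,0,0.032],[0,0,0],0.085],[[0,0,0.02],[0,0,0],0.085],[[0,0,0.008],[0,0,0],0.085],[[0,0,0],[0,0,0],0.085],[[0,0,0],[0,0,0],0.01],[[0,0,0],[0,0,0],0.01],[[0,0,0],[0,0,0],0.01],[[0,0,0],[0,0,0],0.01]]' 40
python3 -m pendant '[[[0,0,0],[0,0,0],0.01],[[0,0,0],[0,0,0],0.01],[[0,0,0],[0,0,0],0.01],[[0,0,0],[0,0,0],0.01],[[0,0,0],[0,0,0],0.01]]'
python3 -c "
from station import bot
from h import *
s=bot.read_state();print(yaw(s)[0],s['tcp_pos'])"
```

```text
clock: 3.65
tcp_pos: [508.9, -333.8, 27.8]
tcp_rot: [0.001, -0.16, 0.987, -0.001]
force: [-0.2, -0.7, 0.0]
opening: 38.5
gripper_force: 0.0
clock: 4.07
tcp_pos: [508.3, -333.4, 27.1]
tcp_rot: [0.001, -0.159, 0.987, -0.0]
force: [-1.2, 0.7, 6.5]
opening: 18.9
gripper_force: 40.6
108.3509898243676 [ 508.34403568 -333.44524108   27.13041323]
```

```bash
python3 -m pendant '[[[0,0,0],[0,0,0],0.01],[[0,0,-0.005],[0,0,0],0.01],[[0,0,-0.015],[0,0,0],0.01],[[0,0,-0.03],[0,0,0],0.01],[[0,0,-0.03],[0,0,0],0.01],[[0,0,-0.03],[0,0,0],0.01],[[0,0,-0.03],[0,0,0],0.01],[[0,0,0],[0,0,0],0.01],[[0,0,0],[0,0,0],0.01]]' 60
python3 - <<'E'
from h import *
from station import bot
s=bot.read_state()
a=np.radians(11.1);O=np.array([594,191]);B=np.array([[np.cos(a),-np.sin(a)],[np.sin(a),np.cos(a)]])
print(O+B@[30,-180]);t=O+B@[30,-180]
plan(s,[t[0],t[1],180],th=191.1); print(s["joints"].round(2),s["force"].round(1))
E
```

```text
clock: 4.82
tcp_pos: [508.7, -333.8, 167.6]
tcp_rot: [0.001, -0.16, 0.987, -0.001]
force: [0.3, -0.1, -3.8]
opening: 18.1
gripper_force: 59.7
[658.09273389  20.14297948]
yaw 108.36 total [-0.2533  0.2889 -0.0128] n 8 row [-0.0317  0.0361 -0.0016] turnz -82.74
[-0.71  0.4  -0.    1.16  0.   -1.03] [ 0.3 -0.1 -3.8]
```

```bash
python3 -m pendant '[[[-0.0282,0.0321,-0.0014],[0,0,0],0.01],[[-0.0282,0.0321,-0.0014],[0,0,0],0.01],[[-0.0282,0.0321,-0.0014],[0,0,0],0.01],[[-0.0282,0.0321,-0.0014],[0,0,0],0.01],[[-0.0282,0.0321,-0.0014],[0,0,0],0.01],[[-0.0282,0.0321,-0.0014],[0,0,0],0.01],[[-0.0282,0.0321,-0.0014],[0,0,0],0.01],[[-0.0282,0.0321,-0.0014],[0,0,0],0.01],[[-0.0282,0.0321,-0.0014],[0,0,0],0.01],[[0,0,0],[0,0,0],0.01]]'
python3 -m pendant '[[[0,0,0],[0,0,-6.9],0.01],[[0,0,0],[0,0,-6.9],0.01],[[0,0,0],[0,0,-6.9],0.01],[[0,0,0],[0,0,-6.9],0.01],[[0,0,0],[0,0,-6.9],0.01],[[0,0,0],[0,0,-6.9],0.01],[[0,0,0],[0,0,-6.9],0.01],[[0,0,0],[0,0,-6.9],0.01],[[0,0,0],[0,0,-6.9],0.01],[[0,0,0],[0,0,-6.9],0.01]]'
python3 -m pendant '[[[0,0,0],[0,0,-6.9],0.01],[[0,0,0],[0,0,-6.9],0.01],[[0,0,0],[0,0,0],0.01],[[0,0,0],[0,0,0],0.01]]'
python3 - <<'E'
from h import *
from station import bot
s=bot.read_state()
plan(s,[658,20,90],th=191.1)
f=bot.grab_frame("wrist");T=np.array(f["tool_from_camera"])
v,u=np.mgrid[:384,:512];z=f["z_map"];dx=u-f["cx"];dy=v-f["cy"];r=np.hypot(dx,dy)+1e-9;t=r/f["fx"]
c=np.stack([dx/r*np.tan(t)*z,-dy/r*np.tan(t)*z,-z],-1)@T[:3,:3].T+T[:3,3]
y,M=yaw(s);W=c@M.T+s["tcp_pos"]
np.savez("w2.npz",W=W,z=z,c=c,px=f["pixels"]);cv2.imwrite("pics/w2.png",f["pixels"][:,:,::-1])
E
```

```text
clock: 5.65
tcp_pos: [654.7, 19.8, 175.3]
tcp_rot: [-0.001, -0.163, 0.987, 0.002]
force: [0.6, -0.1, -3.4]
opening: 18.1
gripper_force: 59.9
clock: 6.48
tcp_pos: [652.4, 11.9, 175.2]
tcp_rot: [-0.002, -0.693, 0.721, 0.002]
force: [0.3, -0.7, -4.1]
opening: 18.4
gripper_force: 59.9
clock: 6.82
tcp_pos: [652.8, 12.0, 176.0]
tcp_rot: [0.001, 0.771, -0.636, -0.002]
force: [0.2, 0.3, -3.5]
opening: 18.1
gripper_force: 59.9
yaw -169.04 total [-0.0068 -0.007   0.086 ] n 3 row [-0.0023 -0.0023  0.0287] turnz -360.14
```

View pics/w2.png

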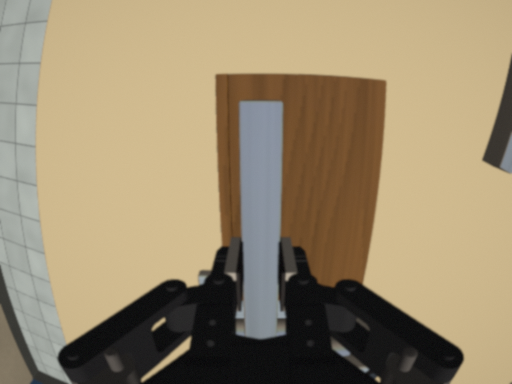

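The wrist view shows the bar (px 240–282) held above the tray, nearly parallel to the rail strip at px 216–232 on its left.

```bash
python3 - <<'E'
from h import *
d=np.load("w2.npz");c=d["c"];W=d["W"];z=d["z"]
# bar in tool frame: near; tray/rail farther. tool x forward in image?
b=(z>0)&(W[...,2]>130)&(c[...,0]>20)&(abs(c[...,1])<25);p=c[b]
print("bar z",np.percentile(p[:,2],[10,50,90]).round(1),"world",np.median(W[b][:,2]))
for k in range(20,100,15):
    q=p[(p[:,0]>k)&(p[:,0]<k+15)]
    if len(q): print(k,np.percentile(q[:,1],[1,99]).round(1),q[:,0].max().round(1))
m=(z>0)&(W[...,2]>48)&(W[...,2]<70);p=c[m];w=W[m]
print("tray z",np.percentile(w[:,2],[5,50,95]))
for k in range(30,130,20):
    s=(p[:,0]>k)&(p[:,0]<k+20);q=p[s];r=w[s]
    hi=q[r[:,2]>59.5];print(k,"edges",np.percentile(q[:,1],[0.5,99.5]).round(1),"rail y",np.percentile(hi[:,1],[2,98]).round(1) if len(hi) else None,len(hi))
E
```

```text
bar z [-0.9 -0.1  0.8] world 175.98767266828662
20 [-8.8 11.1] 35.0
35 [-8.5 10.8] 50.0
50 [-8.7 11. ] 65.0
65 [-8.9 10.7] 79.6
tray z [53.15593794 54.34575255 61.99653493]
30 edges [-35.4 113. ] rail y [-35.7 -26.3] 271
50 edges [-35.6 112.6] rail y [-35.9 -25.9] 288
70 edges [-35.4 112.5] rail y [-35.6 -26.4] 285
90 edges [-35.3 112.5] rail y [-36.2 -26.2] 156Traceback (most recent call last):
  File "<stdin>", line 13, in <module>
    return _quantile_unchecked(
        a, q, axis, out, overwrite_input, method, keepdims, weights)
    return _ureduce(a,
                    func=_quantile_ureduce_func,
    ...<5 lines>...
                    overwrite_input=overwrite_input,
                    method=method)
    r = func(a, **kwargs)
    result = _quantile(arr,
                       quantiles=q,
    ...<2 lines>...
                       out=out,
                       weights=wgt)
    slices_having_nans = np.isnan(arr[-1, ...])
                                  ~~~^^^^^^^^^
IndexError: index -1 is out of bounds for axis 0 with size 0
```

```bash
python3 -m pendant '[[[-0.006,-0.011,0.025],[0,0,0],0.01],[[0,0,0.03],[0,0,0],0.01],[[0,0,0.02],[0,0,0],0.01],[[0,0,0.01],[0,0,0],0.01],[[0,0,0.004],[0,0,0],0.01],[[0,0,0],[0,0,0],0.01],[[0,0,0],[0,0,0],0.01]]'
python3 -m pendant '[[[0,0,0.0015],[0,0,0],0.01],[[0,0,0.0015],[0,0,0],0.01],[[0,0,0],[0,0,0],0.01]]'
python3 -m pendant '[[[0,-0.0015,0],[0,0,0],0.01],[[0,-0.0015,0],[0,0,0],0.01],[[0,0,0],[0,0,0],0.01]]'
```

```text
clock: 7.45
tcp_pos: [664.3, 20.0, 90.4]
tcp_rot: [-0.0, 0.772, -0.635, 0.001]
force: [0.5, 0.6, -3.5]
opening: 18.0
gripper_force: 59.9
clock: 7.7
tcp_pos: [664.2, 20.0, 87.3]
tcp_rot: [-0.001, 0.772, -0.635, 0.001]
force: [-0.5, 0.4, -3.7]
opening: 18.1
gripper_force: 59.9
clock: 7.95
tcp_pos: [667.1, 20.7, 86.6]
tcp_rot: [-0.0, 0.772, -0.635, 0.0]
force: [-0.6, -0.6, -4.2]
opening: 18.0
gripper_force: 59.9
```

```bash
python3 -m pendant '[[[0,0,0.0015],[0,0,0],0.01],[[0,0,0.001],[0,0,0],0.01],[[0,0,0],[0,0,0],0.01]]'
python3 -m pendant '[[[0,0,0.0008],[0,0,0],0.01],[[0,0,0],[0,0,0],0.01],[[0,0,0],[0,0,0],0.01]]'
```

```text
clock: 8.2
tcp_pos: [666.3, 20.7, 83.4]
tcp_rot: [0.0, 0.773, -0.635, -0.0]
force: [-0.4, 0.6, -3.4]
opening: 18.1
gripper_force: 59.9
clock: 8.45
tcp_pos: [666.5, 20.7, 82.9]
tcp_rot: [0.0, 0.773, -0.635, -0.0]
force: [-0.5, -0.3, -3.3]
opening: 17.8
gripper_force: 59.9
```

```bash
python3 -m pendant '[[[0,0,0.001],[0,0,0],0.01],[[0,0,0],[0,0,0],0.01],[[0,0,0],[0,0,0],0.01]]'
python3 -m pendant '[[[0,-0.0015,0.0005],[0,0,0],0.01],[[0,0,0],[0,0,0],0.01],[[0,0,0],[0,0,0],0.01]]'
```

```text
clock: 8.7
tcp_pos: [666.7, 20.7, 82.3]
tcp_rot: [-0.0, 0.773, -0.635, 0.0]
force: [-0.6, -0.6, -1.5]
opening: 18.2
gripper_force: 60.1
clock: 8.95
tcp_pos: [667.9, 20.9, 82.3]
tcp_rot: [0.0, 0.772, -0.635, 0.0]
force: [-3.5, -1.1, 5.1]
opening: 17.7
gripper_force: 60.9
```

```bash
python3 -m pendant '[[[0,-0.001,0],[0,0,0],0.01],[[0,-0.001,0],[0,0,0],0.01],[[0,0,0],[0,0,0],0.01]]'
python3 -m pendant '[[[0,-0.001,0],[0,0,0],0.01],[[0,0,0],[0,0,0],0.01],[[0,0,0],[0,0,0],0.01]]'
```

```text
clock: 9.2
tcp_pos: [668.4, 21.0, 82.3]
tcp_rot: [0.001, 0.772, -0.635, -0.001]
force: [-7.5, -2.4, 8.8]
opening: 17.7
gripper_force: 61.4
clock: 9.45
tcp_pos: [668.5, 21.0, 82.3]
tcp_rot: [0.002, 0.772, -0.635, -0.001]
force: [-11.0, -2.1, 11.0]
opening: 17.9
gripper_force: 61.6
```

```bash
python3 -m pendant '[[[0,0,0],[0,0,0],0.04],[[0,0,0],[0,0,0],0.04],[[0,0,0],[0,0,0],0.04],[[0,0,0],[0,0,0],0.04],[[0,0,-0.02],[0,0,0],0.04],[[0,0,-0.03],[0,0,0],0.04],[[0,0,-0.03],[0,0,0],0.04],[[0,0,-0.03],[0,0,0],0.06],[[0,0,0],[0,0,0],0.06],[[0,0,0],[0,0,0],0.06]]'
cat >> h.py <<'E'
def wrist(bot):
    s=bot.read_state();f=bot.grab_frame("wrist");T=np.array(f["tool_from_camera"])
    v,u=np.mgrid[:384,:512];z=f["z_map"];dx=u-f["cx"];dy=v-f["cy"];r=np.hypot(dx,dy)+1e-9;t=r/f["fx"]
    c=np.stack([dx/r*np.tan(t)*z,-dy/r*np.tan(t)*z,-z],-1)@T[:3,:3].T+T[:3,3]
    return s,f,c,np.where(z[...,None]>0,c@yaw(s)[1].T+s["tcp_pos"],np.nan)
E
python3 - <<'E'
from h import *
from station import bot
s,f,c,W=wrist(bot);cv2.imwrite("pics/w3.png",f["pixels"][:,:,::-1])
h=W[...,2];print(s["tcp_pos"].round(1),yaw(s)[0])
for k in range(-20,140,10):
    m=(c[...,0]>k)&(c[...,0]<k+10);a=c[m&(h>74)&(h<92)&(abs(c[...,1])<40)];r=c[m&(h>58.5)&(h<66)&(c[...,1]<-5)&(c[...,1]>-40)];t=c[m&(h>48)&(h<70)]
    pc=lambda q:np.percentile(q[:,1],[2,98]).round(1) if len(q)>10 else None
    print(k,"bar",pc(a),a[:,0].max().round(1) if len(a) else 0,"rail",pc(r),"tray",pc(t),t[:,0].max().round(1) if len(t) else 0)
E
```

```text
clock: 10.28
tcp_pos: [673.0, 21.5, 194.3]
tcp_rot: [-0.002, 0.773, -0.635, 0.002]
force: [0.4, 0.8, -0.3]
opening: 60.1
gripper_force: 0.0
[673.   21.5 194.3] -168.83031241922748
-20 bar [-2.7 17. ] -10.1 rail [-12.5  -5.8] tray [-10.6 133. ] -10.0
-10 bar [-2.6 16.7] -0.0 rail [-12.3  -5.7] tray [-10.4 133.9] -0.0
0 bar [-2.6 16.5] 10.0 rail [-12.2  -5.6] tray [-10.3 133.2] 10.0
10 bar [-2.6 16.3] 19.9 rail [-12.1  -5.6] tray [-10.2 133.8] 20.0
20 bar [-2.5 17. ] 30.0 rail [-13.   -5.5] tray [-11.  133.1] 30.0
30 bar [-2.5 16.9] 39.8 rail [-12.8  -5.5] tray [-10.9 133.4] 40.0
40 bar [-2.5 16.7] 49.8 rail [-12.7  -5.5] tray [-10.9 133.6] 50.0
50 bar [-2.5 16.5] 59.8 rail [-12.6  -5.4] tray [-10.8 133.3] 60.0
60 bar [-2.5 16.4] 69.8 rail [-12.5  -5.4] tray [-10.7 133.4] 70.0
70 bar [-2.5 16.3] 78.8 rail [-13.4  -5.4] tray [-10.7 133.3] 80.0
80 bar None 0 rail [-13.3  -5.3] tray [-10.6 132.9] 90.0
90 bar None 0 rail [-12.4  -5.3] tray [ -9.7 132.7] 100.0
100 bar None 0 rail [-12.4  -5.3] tray [-10.1 133. ] 106.2
110 bar None 0 rail None tray None 0
120 bar None 0 rail None tray None 0
130 bar None 0 rail None tray None 0
```

View pics/w3.png

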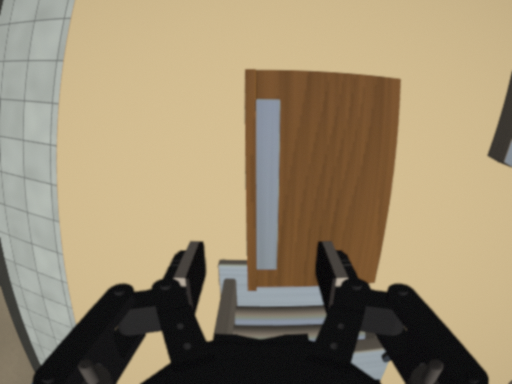

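The bar stands parallel to the rail with a gap too small to measure (px 256–280). As insurance, I'll give it a light low push with closed fingers.

```bash
python3 -m pendant '[[[0,0.025,0],[0,0,0],0.0],[[0,0.025,0],[0,0,0],0.0],[[0,0,0],[0,0,0],0.0],[[0,0,0],[0,0,0],0.0],[[0,0,0.03],[0,0,0],0.0],[[0,0,0.04],[0,0,0],0.0],[[0,0,0.035],[0,0,0],0.0],[[0,0,0.016],[0,0,0],0.0],[[0,0,0],[0,0,0],0.0],[[0,0,0],[0,0,0],0.0]]' 40
python3 - <<'E'
from h import *
from station import bot
s,f,c,W=wrist(bot);h=W[...,2];print(s["tcp_pos"].round(1),s["force"].round(1))
a=c[(h>77)&(h<90)&(c[...,0]>20)&(c[...,0]<90)&(abs(c[...,1])<80)];print(np.percentile(a[:,1],[1,99]))
cv2.imwrite("pics/w4.png",f["pixels"][:,:,::-1])
E
```

```text
clock: 11.17
tcp_pos: [621.8, 12.1, 68.8]
tcp_rot: [0.001, 0.773, -0.635, -0.001]
force: [-0.5, -0.8, -0.4]
opening: -0.3
gripper_force: 0.0
[621.8  12.1  68.8] [-0.5 -0.8 -0.4]
[-55.12517177 -35.49959046]
```

View pics/w4.png

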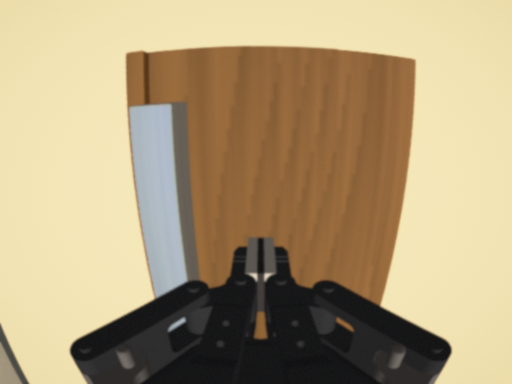

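The view shows the closed fingers at (262,265), about 35 mm from the bar (px 130–185).

```bash
python3 -m pendant '[[[0,-0.01,0],[0,0,0],0.0],[[0,-0.007,0],[0,0,0],0.0],[[0,0,0],[0,0,0],0.0],[[0,0,0],[0,0,0],0.0]]'
python3 -m pendant '[[[0,-0.002,0],[0,0,0],0.0],[[0,-0.002,0],[0,0,0],0.0],[[0,0,0],[0,0,0],0.0]]'
python3 -m pendant '[[[0,-0.001,0],[0,0,0],0.0],[[0,-0.001,0],[0,0,0],0.0],[[0,0,0],[0,0,0],0.0]]'
```

```text
clock: 11.55
tcp_pos: [639.6, 15.2, 71.3]
tcp_rot: [-0.0, 0.773, -0.635, 0.001]
force: [-0.6, -0.5, 0.5]
opening: -0.2
gripper_force: 0.0
clock: 11.8
tcp_pos: [642.8, 16.0, 70.7]
tcp_rot: [-0.0, 0.773, -0.635, 0.0]
force: [-0.0, 0.2, 0.7]
opening: -0.3
gripper_force: 0.0
clock: 12.05
tcp_pos: [644.6, 16.3, 70.5]
tcp_rot: [-0.0, 0.773, -0.635, 0.0]
force: [0.2, 0.0, -0.2]
opening: 0.2
gripper_force: 0.0
```

```bash
python3 -m pendant '[[[0,-0.002,0.003],[0,0,0],0.0],[[0,-0.001,0],[0,0,0],0.0],[[0,0,0],[0,0,0],0.0]]'
python3 -m pendant '[[[0,-0.001,0],[0,0,0],0.0],[[0,-0.001,0],[0,0,0],0.0],[[0,0,0],[0,0,0],0.0]]'
python3 -m pendant '[[[0,-0.001,0],[0,0,0],0.0],[[0,-0.001,0],[0,0,0],0.0],[[0,0,0],[0,0,0],0.0]]'
```

```text
clock: 12.3
tcp_pos: [645.1, 16.6, 66.9]
tcp_rot: [0.002, 0.772, -0.635, -0.002]
force: [-5.9, -1.6, 3.0]
opening: -0.3
gripper_force: 3.1
clock: 12.55
tcp_pos: [645.2, 16.7, 67.0]
tcp_rot: [0.003, 0.772, -0.635, -0.003]
force: [-11.2, -3.4, 7.4]
opening: -0.3
gripper_force: 6.0
clock: 12.8
tcp_pos: [645.3, 16.7, 67.0]
tcp_rot: [0.005, 0.772, -0.635, -0.004]
force: [-17.4, -4.3, 12.3]
opening: -0.1
gripper_force: 8.8
```

Stalled at 17 N with no further motion, so the bar is flush. Backing off and rising.

```bash
python3 -m pendant '[[[0,0.004,0],[0,0,0],0.0],[[0,0.01,0],[0,0,0],0.0],[[0,0.015,0],[0,0,0],0.0],[[0,0,-0.03],[0,0,0],0.0],[[0,0,-0.035],[0,0,0],0.0],[[0,0,-0.035],[0,0,0],0.0],[[0,0,-0.035],[0,0,0],0.06],[[0,0,-0.035],[0,0,0],0.06],[[0,0,0],[0,0,0],0.06],[[0,0,0],[0,0,0],0.06]]' 25
python3 - <<'E'
from h import *
from station import bot
s,f,c,W=wrist(bot);h=W[...,2];print(s["tcp_pos"].round(1),s["force"].round(1),s["joints"].round(2))
for k in range(-20,110,20):
    m=(c[...,0]>k)&(c[...,0]<k+20);a=c[m&(h>77)&(h<90)&(abs(c[...,1])<80)];r=c[m&(h>60.5)&(h<66)&(c[...,1]<0)&(c[...,1]>-80)]
    pc=lambda q:np.percentile(q[:,1],[1,99]).round(1) if len(q)>10 else None
    print(k,pc(a),pc(r))
a=W[(h>77)&(h<90)&(abs(c[...,1])<80)&(c[...,0]>0)];print(cv2.minAreaRect(a[:,:2].astype(np.float32)))
# handle from current scene cams
for n in["top","scene"]:
    f=bot.grab_frame(n);P=cloud(f);q=P[(np.hypot(P[...,0]-594,P[...,1]-191)<80)&(P[...,2]>205)&(P[...,2]<232)];print(n,q.mean(0).round(1),len(q))
plan(s,[543,209,290])
E
```

```text
clock: 13.63
tcp_pos: [624.6, 11.9, 240.4]
tcp_rot: [-0.002, 0.773, -0.635, 0.003]
force: [-0.6, 0.3, -0.2]
opening: 48.1
gripper_force: 0.0
[624.6  11.9 240.4] [-0.6  0.3 -0.2] [-0.11  0.41  0.18  1.34  0.   -1.88]
-20 [-52.1 -32. ] [-61.8 -31.8]
0 [-51.6 -32. ] [-61.6 -32.1]
20 [-51.4 -32.3] [-61.8 -32. ]
40 [-51.9 -31.7] [-62.  -31.4]
60 [-51.5 -31.8] [-62.2 -31.6]
80 None [-62.1 -52.2]
100 None [-62.  -52.1]
((674.43603515625, -18.481155395507812), (20.73077964782715, 77.82090759277344), 10.877596855163574)
top [540.4 210.1 222.3] 36
scene [545.8 207.6 221. ] 46
yaw -168.84 total [-0.2091  0.0416 -0.0502] n 6 row [-0.0348  0.0069 -0.0084] turnz None
```

```bash
python3 -m pendant '[[[0,0,-0.03],[0,0,0],0.06],[[-0.0349,0.0069,-0.0045],[0,0,0],0.06],[[-0.0349,0.0069,-0.0045],[0,0,0],0.06],[[-0.0349,0.0069,-0.0045],[0,0,0],0.06],[[-0.0349,0.0069,-0.0045],[0,0,0],0.06],[[-0.0349,0.0069,0],[0,0,0],0.06],[[-0.0349,0.0069,0],[0,0,0],0.06],[[0,0,0],[0,0,0],0.06],[[0,0,0],[0,0,0],0.06]]'
python3 - <<'E'
from h import *
from station import bot
s,f,c,W=wrist(bot);h=W[...,2];print(s["tcp_pos"].round(1))
cv2.imwrite("pics/w5.png",f["pixels"][:,:,::-1])
q=W[(h>216)&(h<235)&(np.hypot(W[...,0]-543,W[...,1]-209)<35)];print("handle top",np.median(q,0).round(1) if len(q) else 0,len(q),cv2.minEnclosingCircle(q[:,:2].astype(np.float32)) if len(q) else 0)
from scipy.optimize import least_squares
p=W[(h>172)&(h<183)&(np.hypot(W[...,0]-594,W[...,1]-191)<75)&(np.hypot(W[...,0]-594,W[...,1]-191)>40)];p=p[:,:2]
r=least_squares(lambda v:np.hypot(p[:,0]-v[0],p[:,1]-v[1])-55,[594,191],loss="soft_l1").x;d=np.hypot(*(p-r).T);print("wheel",r,len(p),np.percentile(d,[2,98]))
plan(s,[543,209,197])
E
```

```text
clock: 14.53
tcp_pos: [540.2, 211.1, 283.8]
tcp_rot: [0.001, 0.774, -0.634, -0.001]
force: [0.5, -0.5, -0.2]
opening: 59.7
gripper_force: 0.0
[540.2 211.1 283.8]
handle top [541.3 209.4 225.4] 620 ((540.606201171875, 211.54869079589844), 10.068757057189941)
wheel [591.80041712 192.11067086] 5017 [43.19062104 59.2708511 ]
yaw -168.62 total [ 0.0026 -0.0026  0.0868] n 3 row [ 0.0009 -0.0009  0.0289] turnz None
```

View pics/w5.png

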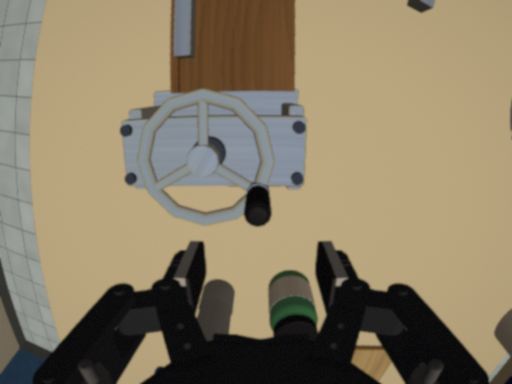

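Wrist view: the handle at px (257,205) on the wheel centred at (205,157), and the bar at the rail at (183,25). I'm right above the handle, so I descend and grip.

```bash
python3 -m pendant '[[[0,0,0.03],[0,0,0],0.06],[[0,0,0.03],[0,0,0],0.06],[[0,0,0.02],[0,0,0],0.06],[[0,0,0.005],[0,0,0],0.06],[[0,0,0],[0,0,0],0.06],[[0,0,0],[0,0,0],0.01],[[0,0,0],[0,0,0],0.01],[[0,0,0],[0,0,0],0.01],[[0,0,0],[0,0,0],0.01],[[0,0,0],[0,0,0],0.01]]' 30
python3 -m pendant '[[[0,0,0],[0,0,0],0.01],[[0,0,0],[0,0,0],0.01]]'
python3 - <<'E'
from h import *
from station import bot
s=bot.read_state();y,M=yaw(s);p=s["tcp_pos"];print(p,y,s["force"])
for C in([592,192],[594,191]):
    d=p[:2]-C;print(np.hypot(*d),np.degrees(np.arctan2(d[1],d[0])))
E
```

```text
clock: 15.42
tcp_pos: [542.6, 209.5, 202.2]
tcp_rot: [-0.001, 0.773, -0.635, 0.001]
force: [-1.0, -0.8, 5.5]
opening: 18.7
gripper_force: 30.7
clock: 15.58
tcp_pos: [542.6, 209.5, 202.2]
tcp_rot: [-0.001, 0.773, -0.635, 0.001]
force: [-0.7, -0.9, 6.2]
opening: 19.2
gripper_force: 30.7
[542.59628375 209.53929353 202.22352553] -168.84067224888918 [-0.65324994 -0.86898813  6.21764384]
52.424746037094096 160.45413424848687
54.64473853098297 160.16762522625194
```

```bash
python3 - <<'E'
import numpy as np
def rows(phis):
    p=55*np.stack([np.cos(np.radians(phis)),np.sin(np.radians(phis))],1);d=np.diff(p,axis=0)
    for q in d: print("[%.4f,%.4f]"%(-q[1]/1000,-q[0]/1000),end=" ")
    print()
rows(np.linspace(149,5,9)); rows(np.arange(0,361,18))
E
```

```text
[-0.0132,-0.0111] [-0.0091,-0.0146] [-0.0042,-0.0167] [0.0012,-0.0172] [0.0064,-0.0160] [0.0111,-0.0132] [0.0146,-0.0091] [0.0167,-0.0042] 
[-0.0170,0.0027] [-0.0153,0.0078] [-0.0122,0.0122] [-0.0078,0.0153] [-0.0027,0.0170] [0.0027,0.0170] [0.0078,0.0153] [0.0122,0.0122] [0.0153,0.0078] [0.0170,0.0027] [0.0170,-0.0027] [0.0153,-0.0078] [0.0122,-0.0122] [0.0078,-0.0153] [0.0027,-0.0170] [-0.0027,-0.0170] [-0.0078,-0.0153] [-0.0122,-0.0122] [-0.0153,-0.0078] [-0.0170,-0.0027]
```

```bash
python3 -m pendant '[[[-0.0132,-0.0111,0],[0,0,0],0.01],[[-0.0091,-0.0146,0],[0,0,0],0.01],[[0,0,0],[0,0,0],0.01]]'
python3 - <<'E'
from station import bot
import numpy as np
s=bot.read_state();d=s["tcp_pos"][:2]-[594,191];print(s["force"].round(1),np.hypot(*d),np.degrees(np.arctan2(d[1],d[0]))-11.1)
E
```

```text
clock: 15.83
tcp_pos: [565.7, 237.6, 202.2]
tcp_rot: [-0.002, 0.773, -0.635, 0.002]
force: [3.7, -0.2, 5.2]
opening: 18.6
gripper_force: 30.9
[ 3.7 -0.2  5.2] 54.49380333943787 110.12870158622182
```

```bash
python3 -m pendant '[[[-0.0042,-0.0167,0],[0,0,0],0.01],[[0.0012,-0.0172,0],[0,0,0],0.01],[[0.0064,-0.0160,0],[0,0,0],0.01],[[0.0111,-0.0132,0],[0,0,0],0.01],[[0,0,0],[0,0,0],0.01]]'
python3 -m pendant '[[[0.0146,-0.0091,0],[0,0,0],0.01],[[0.0100,-0.0030,0],[0,0,0],0.01],[[0,0,0],[0,0,0],0.01]]'
python3 - <<'E'
from station import bot
import numpy as np
s=bot.read_state();d=s["tcp_pos"][:2]-[594,191];print(s["force"].round(1),np.hypot(*d),np.degrees(np.arctan2(d[1],d[0]))-11.1)
E
```

```text
clock: 16.25
tcp_pos: [629.9, 232.3, 202.2]
tcp_rot: [-0.0, 0.772, -0.636, 0.002]
force: [-0.9, -4.5, 7.1]
opening: 19.0
gripper_force: 31.2
clock: 16.5
tcp_pos: [645.2, 211.1, 202.3]
tcp_rot: [-0.001, 0.772, -0.636, 0.001]
force: [-0.3, -2.8, 6.6]
opening: 19.0
gripper_force: 31.1
[-0.3 -2.8  6.6] 55.01692486929214 10.300678660839376
```

```bash
python3 -m pendant '[[[0.005,-0.0007,0],[0,0,0],0.01],[[0.004,-0.0003,0],[0,0,0],0.01],[[0,0,0],[0,0,0],0.01]]'
python3 -m pendant '[[[0.002,0,0],[0,0,0],0.01],[[0,0,0],[0,0,0],0.01],[[0,0,0],[0,0,0],0.01]]'
python3 -m pendant '[[[0.002,0,0],[0,0,0],0.01],[[0,0,0],[0,0,0],0.01],[[0,0,0],[0,0,0],0.01]]'
python3 - <<'E'
from station import bot
import numpy as np
s=bot.read_state();d=s["tcp_pos"][:2]-[594,191];print(s["force"].round(1),np.hypot(*d),np.degrees(np.arctan2(d[1],d[0]))-11.1)
E
```

```text
clock: 16.75
tcp_pos: [647.6, 203.9, 202.3]
tcp_rot: [-0.001, 0.772, -0.635, 0.001]
force: [-0.2, 0.0, 5.6]
opening: 18.9
gripper_force: 31.1
clock: 17.0
tcp_pos: [647.9, 202.5, 202.3]
tcp_rot: [-0.001, 0.773, -0.635, 0.001]
force: [0.4, 1.3, 4.8]
opening: 18.9
gripper_force: 31.0
clock: 17.25
tcp_pos: [648.2, 200.9, 202.3]
tcp_rot: [-0.002, 0.773, -0.635, 0.001]
force: [-0.2, 0.8, 5.4]
opening: 19.0
gripper_force: 31.1
[-0.2  0.8  5.4] 55.090369956450814 -0.7475890848399622
```

Still moving with no rise in force, so I continue.

```bash
python3 -m pendant '[[[0.002,0,0],[0,0,0],0.01],[[0,0,0],[0,0,0],0.01],[[0,0,0],[0,0,0],0.01]]'
python3 -m pendant '[[[0.002,0,0],[0,0,0],0.01],[[0,0,0],[0,0,0],0.01],[[0,0,0],[0,0,0],0.01]]'
python3 -m pendant '[[[0.002,0,0],[0,0,0],0.01],[[0,0,0],[0,0,0],0.01],[[0,0,0],[0,0,0],0.01]]'
```

```text
clock: 17.5
tcp_pos: [648.2, 200.7, 202.3]
tcp_rot: [-0.003, 0.773, -0.634, -0.001]
force: [-0.8, 7.5, 5.7]
opening: 18.8
gripper_force: 31.0
clock: 17.75
tcp_pos: [648.2, 200.6, 202.2]
tcp_rot: [-0.004, 0.774, -0.634, -0.002]
force: [-1.9, 11.5, 4.1]
opening: 18.8
gripper_force: 31.0
clock: 18.0
tcp_pos: [648.3, 200.4, 202.3]
tcp_rot: [-0.005, 0.774, -0.633, -0.003]
force: [-3.3, 17.8, 4.9]
opening: 18.7
gripper_force: 31.0
```

The stop is reached: the handle stalls at TCP (648.2, 200.7) while the force climbs to 18 N. Now two turns counter-clockwise.

```bash
python3 -m pendant '[[[-0.0055,0,0],[0,0,0],0.01],[[-0.0170,0.0027,0],[0,0,0],0.01],[[-0.0153,0.0078,0],[0,0,0],0.01],[[-0.0122,0.0122,0],[0,0,0],0.01],[[-0.0078,0.0153,0],[0,0,0],0.01],[[-0.0027,0.0170,0],[0,0,0],0.01],[[0,0,0],[0,0,0],0.01]]'
python3 - <<'E'
from station import bot
import numpy as np
s=bot.read_state();d=s["tcp_pos"][:2]-[594,191];print(s["force"].round(1),np.hypot(*d),np.degrees(np.arctan2(d[1],d[0]))-11.1,s["joints"].round(2))
E
```

```text
clock: 18.58
tcp_pos: [580.9, 243.7, 202.2]
tcp_rot: [-0.0, 0.773, -0.634, 0.0]
force: [-2.7, 0.1, 6.8]
opening: 18.9
gripper_force: 31.3
[-2.7  0.1  6.8] 54.347489406362904 92.89114618149254 [ 0.27  0.43  0.13  1.27  0.   -1.5 ]
```

```bash
python3 -m pendant '[[[0.0027,0.0170,0],[0,0,0],0.01],[[0.0078,0.0153,0],[0,0,0],0.01],[[0.0122,0.0122,0],[0,0,0],0.01],[[0.0153,0.0078,0],[0,0,0],0.01],[[0.0170,0.0027,0],[0,0,0],0.01],[[0,0,0],[0,0,0],0.01]]'
python3 -m pendant '[[[0.0170,-0.0027,0],[0,0,0],0.01],[[0.0153,-0.0078,0],[0,0,0],0.01],[[0.0122,-0.0122,0],[0,0,0],0.01],[[0.0078,-0.0153,0],[0,0,0],0.01],[[0.0027,-0.0170,0],[0,0,0],0.01],[[0,0,0],[0,0,0],0.01]]'
python3 -m pendant '[[[-0.0027,-0.0170,0],[0,0,0],0.01],[[-0.0078,-0.0153,0],[0,0,0],0.01],[[-0.0122,-0.0122,0],[0,0,0],0.01],[[-0.0153,-0.0078,0],[0,0,0],0.01],[[-0.0170,-0.0027,0],[0,0,0],0.01],[[0,0,0],[0,0,0],0.01]]'
python3 - <<'E'
from station import bot
import numpy as np
s=bot.read_state();d=s["tcp_pos"][:2]-[594,191];print(s["force"].round(1),np.hypot(*d),np.degrees(np.arctan2(d[1],d[0]))-11.1,s["joints"].round(2))
E
```

```text
clock: 19.08
tcp_pos: [541.0, 176.4, 202.2]
tcp_rot: [-0.001, 0.772, -0.636, 0.001]
force: [-0.5, -2.1, 7.5]
opening: 19.1
gripper_force: 31.7
clock: 19.58
tcp_pos: [607.8, 136.9, 202.2]
tcp_rot: [-0.004, 0.773, -0.635, 0.0]
force: [1.1, 7.1, 9.1]
opening: 18.7
gripper_force: 31.7
clock: 20.08
tcp_pos: [647.9, 202.4, 202.2]
tcp_rot: [-0.001, 0.773, -0.634, 0.0]
force: [-1.5, 1.4, 9.3]
opening: 18.6
gripper_force: 32.0
[-1.5  1.4  9.3] 55.12931573481412 0.8732893037761755 [ 0.18  0.53  0.29  1.32  0.   -1.58]
```

First turn is done (+1°). Now the second.

```bash
python3 -m pendant '[[[-0.0170,0.0027,0],[0,0,0],0.01],[[-0.0153,0.0078,0],[0,0,0],0.01],[[-0.0122,0.0122,0],[0,0,0],0.01],[[-0.0078,0.0153,0],[0,0,0],0.01],[[-0.0027,0.0170,0],[0,0,0],0.01],[[0,0,0],[0,0,0],0.01]]'
python3 -m pendant '[[[0.0027,0.0170,0],[0,0,0],0.01],[[0.0078,0.0153,0],[0,0,0],0.01],[[0.0122,0.0122,0],[0,0,0],0.01],[[0.0153,0.0078,0],[0,0,0],0.01],[[0.0170,0.0027,0],[0,0,0],0.01],[[0,0,0],[0,0,0],0.01]]'
python3 -m pendant '[[[0.0170,-0.0027,0],[0,0,0],0.01],[[0.0153,-0.0078,0],[0,0,0],0.01],[[0.0122,-0.0122,0],[0,0,0],0.01],[[0.0078,-0.0153,0],[0,0,0],0.01],[[0.0027,-0.0170,0],[0,0,0],0.01],[[0,0,0],[0,0,0],0.01]]'
python3 -m pendant '[[[-0.0027,-0.0170,0],[0,0,0],0.01],[[-0.0078,-0.0153,0],[0,0,0],0.01],[[-0.0122,-0.0122,0],[0,0,0],0.01],[[-0.0153,-0.0078,0],[0,0,0],0.01],[[-0.0155,-0.0027,0],[0,0,0],0.01],[[0,0,0],[0,0,0],0.01],[[0,0,0],[0,0,0],0.01]]'
```

```text
clock: 20.58
tcp_pos: [581.4, 243.9, 202.2]
tcp_rot: [-0.001, 0.773, -0.634, -0.0]
force: [-3.1, 1.5, 7.5]
opening: 19.1
gripper_force: 31.7
clock: 21.08
tcp_pos: [541.0, 176.5, 202.2]
tcp_rot: [-0.001, 0.772, -0.636, 0.001]
force: [-0.1, -1.9, 9.7]
opening: 18.8
gripper_force: 32.0
clock: 21.58
tcp_pos: [607.9, 137.0, 202.1]
tcp_rot: [-0.004, 0.773, -0.635, -0.0]
force: [0.4, 6.7, 9.9]
opening: 19.0
gripper_force: 32.0
clock: 22.17
tcp_pos: [648.4, 200.0, 202.2]
tcp_rot: [-0.001, 0.773, -0.634, 0.0]
force: [-1.3, 1.2, 9.0]
opening: 19.2
gripper_force: 32.1
```

```bash
python3 - <<'E'
from station import bot
from h import *
s,f,c,W=wrist(bot);print(s["tcp_pos"].round(2),s["force"].round(1),s["opening"],s["qd"].round(3))
d=s["tcp_pos"][:2]-[594,191];print(np.degrees(np.arctan2(d[1],d[0]))-11.1)
h=W[...,2]
for k in range(60,260,25):
    m=(c[...,0]>k)&(c[...,0]<k+25);a=c[m&(h>77)&(h<90)&(abs(c[...,1])<60)];r=c[m&(h>60.)&(h<66)&(abs(c[...,1])<60)]
    pc=lambda q:np.percentile(q[:,1],[1,99]).round(1) if len(q)>10 else None
    print(k,pc(a),pc(r))
cv2.imwrite("pics/w6.png",f["pixels"][:,:,::-1])
E
```

```text
[648.43 199.97 202.19] [-1.3  1.2  9. ] 19.18201730960355 [-0.012 -0.003 -0.009 -0.004 -0.001 -0.002]
-1.7421753775071114
60 None [-2.9  6.3]
85 [ 6.6 26.7] [-2.8 22.2]
110 [ 7.2 26.7] [-2.9  6.1]
135 [ 7.4 26.7] [-2.9  7. ]
160 [ 7.4 26.8] [-2.9  7. ]
185 None None
210 None None
235 None None
```

View pics/w6.png

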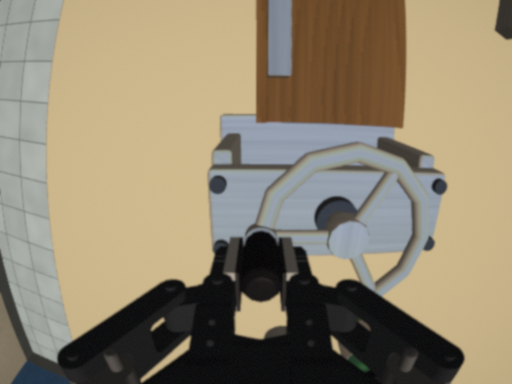

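The wrist view shows the handle gripped at (262,265) and the bar at the rail (px 270–291, measured face 7.2 vs rail 7.0). The wheel is about 1 mm short of the stop's TCP position, so I trim it.

```bash
python3 -m pendant '[[[-0.001,0,0],[0,0,0],0.01],[[0,0,0],[0,0,0],0.01],[[0,0,0],[0,0,0],0.01],[[0,0,0],[0,0,0],0.01]]'
python3 - <<'E'
from station import bot
from h import *
s,f,c,W=wrist(bot);h=W[...,2];print(s["tcp_pos"].round(2),s["force"].round(1))
q=c[(h>222)&(h<232)&(np.hypot(c[...,0],c[...,1])<14)];print(len(q),cv2.minEnclosingCircle(q[:,:2].astype(np.float32)) if len(q) else 0)
for n in ["top","scene"]:
    g=bot.grab_frame(n);P=cloud(g)
    for nm,x,y,lo,hi in[("jar",446,405,100,130),("can",703,-353,44,56)]:
        m=(np.hypot(P[...,0]-x,P[...,1]-y)<60)&(P[...,2]>lo)&(P[...,2]<hi);F=dict(np.load(n+"0.npz"));P0=cloud(F);m0=(np.hypot(P0[...,0]-x,P0[...,1]-y)<60)&(P0[...,2]>lo)&(P0[...,2]<hi)
        print(n,nm,P[m].mean(0).round(1),P0[m0].mean(0).round(1))
E
```

```text
clock: 22.55
tcp_pos: [648.4, 199.6, 202.2]
tcp_rot: [-0.001, 0.773, -0.635, 0.0]
force: [-1.0, 1.6, 10.4]
opening: 18.9
gripper_force: 32.1
[648.44 199.64 202.19] [-1.   1.6 10.4]
1472 ((0.10397864133119583, 0.021454093977808952), 13.924458503723145)
top jar [444.8 422.8 121.8] [444.  422.9 121.6]
top can [ 703.1 -353.4   49.6] [ 703.9 -354.3   49.6]
scene jar [453.  419.3 121. ] [453.1 418.9 120.9]
scene can [ 704.7 -357.7   50.3] [ 705.1 -357.2   50.2]
```

```bash
python3 -m pendant '[[[-0.001,0,0],[0,0,0],0.01],[[0,0,0],[0,0,0],0.01],[[0,0,0],[0,0,0],0.01],[[0,0,0],[0,0,0],0.01]]'; python3 -m pendant '[[[0,0,0],[0,0,0],0.01]]'
```

```text
clock: 23.03
tcp_pos: [648.4, 200.0, 202.2]
tcp_rot: [-0.001, 0.772, -0.635, 0.001]
force: [-1.3, -1.6, 9.5]
opening: 19.0
gripper_force: 32.1
clock: 23.12
tcp_pos: [648.4, 200.0, 202.2]
tcp_rot: [-0.001, 0.772, -0.635, 0.001]
force: [-0.9, -2.3, 9.1]
opening: 19.0
gripper_force: 32.1
```

```bash
python3 -m pendant '[[[-0.001,0,0],[0,0,0],0.01],[[0,0,0],[0,0,0],0.01],[[0,0,0],[0,0,0],0.01],[[0,0,0],[0,0,0],0.01]]'; python3 -m pendant '[[[0,0,0],[0,0,0],0.01]]'
```

```text
clock: 23.45
tcp_pos: [648.3, 200.7, 202.2]
tcp_rot: [-0.001, 0.772, -0.635, 0.001]
force: [-1.2, -1.5, 9.4]
opening: 19.0
gripper_force: 32.1
clock: 23.53
tcp_pos: [648.3, 200.7, 202.2]
tcp_rot: [-0.001, 0.772, -0.635, 0.001]
force: [-2.0, -1.7, 8.8]
opening: 18.9
gripper_force: 32.1
```

```bash
python3 -c "
from station import bot
print(bot.hand_in())"
```

```text
the job is handed in; nothing more can be done
None
```

I handed the job in at about 23.5 s: the 160 mm bar is flush on the rail and released, and the wheel was closed to its stop, then backed off two turns (within about 1° by tool position) with the handle still gripped. The jar and can read as unmoved; I took no final reading on the pepper mill, though nothing went near it.

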